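# Fold the terminal guards down and hold the cover over its screw holes

### The arm

A 6-joint arm with a two-finger parallel gripper is mounted at the origin on a cart in front of the work surface, level with it; the furniture and walls round the work are solid. World frame = base frame: x ahead of the robot, y to its left, z up, the work surface at z = 0. Lengths are in m, angles in rad, forces in N, time in s.
With the tool pointing down it reaches from about 0.4 to 0.825 m from the base axis. Payload 7 kg.
Tool frame: the origin (TCP) lies on the centre line of the jaws, within the pads' length; the fingertips stand 25 mm ahead of it and the grasp point (between the pads) lies 6 mm ahead of it; z points along the fingers, y is the line along which they close (so a half turn about z gives the same grasp; the last joint's range is limited). The gripper opens to 88 mm and grips with 3 to 60 N. Pads are 19 mm wide; open, the fingers measure 130 mm over their backs; the gripper's body (78 mm by 193 mm) begins 47 mm behind the grasp point.
Start: joints at [1.543, 0.359, 0.012, 0, -1.224, -0.288], TCP at [0.21, 0.642, 0.216] pointing down, gripper open.
Joint ranges: [-3.07, 3.07], [-1.43, 2.12], [-1.02, 1.25], [-3.03, 1.67], [-3.05, -0], [-3.03, 3.03]. Speed limits (rad/s): [2.39, 2.39, 3.01, 3.14, 3.14, 3.14].

### API

Orientations are given as [roll, pitch, yaw] about the fixed x, y, z axes, in that order (R = Rz(yaw) Ry(pitch) Rx(roll)).
In Python, from station import readout, vision, arm gives the robot as it stands. The module is installed in compiled form; this text tells all that it offers.
- The arm moves only by the tool carry_out, never from a script. Its argument "commands" is a list of rows, each an object with "dp": the shift along the tool's x, y, z in m, a list of three; "rotation": the turn, a rotation vector about the tool's x, y, z in degrees, a list of three. In form: [{"dp": [dx, dy, dz], "rotation": [wx, wy, wz]}, ...]. A call has 1 to 8 rows; each row shifts and turns the commanded pose from where the row before left it, along the tool's axes as they then stand; what a row does not reach is not made up. A row lasts 1/8 s, in which the tool goes at most 62.5 mm and 10.7 degrees, less where a joint would pass 70% of its speed; a pose out of reach is approached as far as the arm can. A call with a gripper value outside its range is refused whole. "grip" is the finger opening in m, from 0 to 0.0876, set as the call begins (left out, the last holds). The fingers move at their own pace and stop on an object; "force" is the grip in N (left out, the last holds). Time passes only in rows, so rows that do not move let the fingers close. It gives the time, the measured TCP pose, the force, the opening and the grip force at its end, in the units of the state.
- readout.get_state(): the state, without advancing time (a new reading comes with each control period).
- vision.grab_frame(name): name is "side" or "top"; returns (picture, depth): 400x640x3 uint8, red, green, blue; 400x640 float32, m along the optical axis (not along the pixel's ray), 0 where there is no reading.
- vision.calibration(name): a dict with "fovy" (degrees; the focal length in pixels is half the picture's height over the tangent of half this angle, whatever the lens; pixels are square), "cx", "cy" (the principal point, pixels), "dist" ([k1, k2, p1, p2, k3] as OpenCV has them; the pictures are not rectified), "origin" and "attitude" of the camera in the world. Camera axes: x right, y down, z forward; pixel columns grow to the right and rows downward; lengths in m; the calibration is good to about 2 mm. A picture is of the moment at which its call begins. calibration takes no time and is no camera call.
- arm.job_done(): hands the job in; it is judged then, once.
Trained networks look in the newest picture that a camera, given by its name, has taken for a name from the list of things; names that differ only in an ending like _2 or _b are one class to them, and where a whole thing is asked for, a point or a joint stands for the part that bears it (a point fixed in the world has none). Each returns a list of dicts, best first, with "score" (0 to 1); they miss things now and then, are a little off and sometimes report something else, mostly with a low value. They report only what shows in the picture. A call takes as long as a camera call.
- vision.trace(label, camera): "pixels" (400x640 bool, what is visible of it) and "position" ([row, column] in pixels, amid what is visible of it).
The state is a dict: "t": time; "q": joint angles; "qd": joint speeds; "joint_efforts": joint torques, N m; "eef_pos": TCP position; "ee_rot": TCP orientation; "force": force on the tool from outside, world axes, zero at the start; "moment": the same for the moment, N m; "width": finger opening in m; "gripper_force": force on a finger pad.
Only numpy, scipy, OpenCV 4.12 (cv2) and the standard library are available. Lean on these libraries where they do the work, as an engineer would, in place of code of your own. Each camera call takes 0.05 s, during which the arm holds its last target. There are 200 camera calls.

### The job

Close up the grey terminal box: fold its narrow inner guard down flat first, then the wide guard down flat over its edge. Then pick up the grey cover plate by its bow handle and hold it level and still, the right way round, about 10 mm above the black seal without letting it touch the box, so that each tapped hole shows fully through its own hole in the cover. Finish while holding it there, so that I can start the screws: do not set it down or let go, and leave the dish of screws where it stands.

Things in the scene. Friction and masses are not known exactly. Their poses are not given: they have to be found in the camera images.
- box: grey steel terminal box, fixed to the table, open on top; origin: centre of its underside. x points to its far end (tapped holes wide apart), y left, z up. Flange 150 (x) x 138 (y) x 4 mm, its top face 60 mm above the table, opening 106 (x) x 94 (y) mm; a black seal 4 mm wide lies on the flange round the opening, its top 62 mm above the table.
- box_hole0 (a point): mouth of the tapped hole (5 mm diameter) at the near left, on the flange's upper face, box frame (-65, 32, 60) mm
- box_hole1 (a point): tapped hole at the near right, box frame (-65, -32, 60) mm
- box_hole2 (a point): tapped hole at the far left, box frame (65, 56, 60) mm
- box_hole3 (a point): tapped hole at the far right, box frame (65, -56, 60) mm
- narrow_guard (a joint): hinge of the narrow white guard inside the box's left (+y) wall: 0 = folded down flat, up to 1.8 rad as it opens upward; 1.57 = upright; starts at 1.35 to 1.7. A stiff hinge (0.035 N m): stays where left. 3 mm sheet, 98 mm long along the hinge, free edge 42 mm from it. Folds as its outer face is pushed inward, then down.
- narrow_guard_hinge (a point): middle of the narrow guard's hinge line (parallel to the box's x), box frame (0, 44, 52.5) mm
- narrow_guard_edge (a point): middle of the narrow guard's free edge
- wide_guard (a joint): hinge of the wide white guard inside the box's right (-y) wall: 0 = folded down flat, lapping over the narrow guard's edge, up to 1.8 rad as it opens upward; starts at 1.35 to 1.7. Same stiff hinge; 3 mm sheet, 98 mm long along the hinge, free edge 54 mm from it.
- wide_guard_hinge (a point): middle of the wide guard's hinge line (parallel to the box's x), box frame (0, -44, 57) mm
- wide_guard_edge (a point): middle of the wide guard's free edge
- cover: loose grey-painted metal cover plate, 150 (x) x 138 (y) x 4 mm, about 0.3 kg, lying flat; origin: centre of its underside, z up, x to the end with the holes wide apart. Four 10 mm holes in the box's hole pattern: it fits one way round only. Steel bow handle: bar 12 x 12 mm, 100 mm long along x, on two legs 88 mm apart, bar's middle 38 mm above the underside.
- cover_handle (a point): middle of the handle bar, cover frame (0, 0, 38) mm
- cover_hole0 (a point): near left hole (the close pair), at the cover's underside, cover frame (-65, 32, 0) mm; belongs over box_hole0
- cover_hole1 (a point): near right hole, cover frame (-65, -32, 0) mm; belongs over box_hole1
- cover_hole2 (a point): far left hole (the wide pair), cover frame (65, 56, 0) mm; belongs over box_hole2
- cover_hole3 (a point): far right hole, cover frame (65, -56, 0) mm; belongs over box_hole3
- screw_dish: round steel parts dish, 84 mm across and 16 mm high, with four screws in it, behind the work; origin at the centre of its underside

How it is judged:
On the way, in this order (a step that is already met when the one before it is completed fails the run):
1. the narrow guard is folded down while the wide one still stands open (value of joint narrow_guard below 0.12 rad and value of joint wide_guard above 0.7 rad), for 0.1 s.
2. the wide guard is folded down over the narrow one (value of joint each of narrow_guard, wide_guard below 0.12 rad), for 0.1 s.
3. the cover is carried clear of the table in the fingers (height (world z) of cover above 0.06 m and contact force between the fingers and cover above 1 N), for 0.2 s.
At the end, for the whole second after the job is handed in: Both guards within 0.12 rad of flat; the cover held still in the fingers, level within 0.06 rad, off the box, its underside 5 to 18 mm above the seal's top, each of its four holes centred within 2.5 mm over its own tapped hole; the dish of screws within 20 mm of its place (all of step 2 and horizontal distance between cover_hole0 and box_hole0 below 0.0025 m and horizontal distance between cover_hole1 and box_hole1 below 0.0025 m and horizontal distance between cover_hole2 and box_hole2 below 0.0025 m and horizontal distance between cover_hole3 and box_hole3 below 0.0025 m and height (world z) of cover between 0.067 and 0.08 m and angle between cover's own z axis and vertical below 0.06 rad and contact force between the fingers and cover above 1 N and contact force between cover and box below 0.1 N and linear speed of cover below 0.01 m/s and distance of screw_dish from where it was at the start of the episode below 0.02 m); the arm keeps its last pose, push and grip.
It fails at once if the cover is knocked against or rested on the box (contact force between cover and box above 3 N).
It fails at once if the dish of screws is pushed away (distance of screw_dish from where it was at the start of the episode above 0.03 m).
It also fails if it takes over 64 s, if anything falls off the work surface, if the arm or the gripper's body presses on something with over 40 N, if the wrist force passes 120 N, or if a joint passes its speed limit or range.

## Working session

There is one attempt and no reset: what is moved stays moved. The work goes in short steps, Python scripts to look and compute and a tool call to move; the robot and the scene stay as the last step left them, time stands still between calls to the robot, and variables do not carry over. Pictures are saved under pics/ and viewed, at most 10 in all, crops included, and the job is handed in when it is done.

Besides the shell and the picture viewer there is one more tool, called after "Call:" as a command line: name --argument value ..., lists and objects as JSON in quotes. carry_out: Moves the arm, as the interface text tells. Its arguments: {"type":"object","properties":{"commands":{"type":"array"},"grip":{"type":"number"},"force":{"type":"number"}},"required":["commands"]}

```bash
mkdir -p pics
cat > h.py <<'E'
import numpy as np, cv2
from station import readout, vision, arm
from scipy.spatial.transform import Rotation as R
def cal(n):
    c=vision.calibration(n); f=200/np.tan(np.radians(c['fovy'])/2)
    K=np.array([[f,0,c['cx']],[0,f,c['cy']],[0,0,1]]); A=np.array(c['attitude'])
    if A.shape!=(3,3): A=R.from_euler('xyz',A).as_matrix() if A.size==3 else R.from_quat(A).as_matrix()
    return K,np.array(c['dist'],float),np.array(c['origin']),A
def rays(n,px): # px (N,2) col,row
    K,d,o,A=cal(n)
    u=cv2.undistortPoints(np.array(px,float).reshape(-1,1,2),K,d).reshape(-1,2)
    return o,np.c_[u,np.ones(len(u))],A
def at_depth(n,px,z):
    o,r,A=rays(n,px); return o+(r*np.array(z)[:,None])@A.T
def at_height(n,px,h):
    o,r,A=rays(n,px); w=r@A.T; return o+w*((h-o[2])/w[:,2])[:,None]
def proj(n,P):
    K,d,o,A=cal(n); p=(np.atleast_2d(P)-o)@A
    return cv2.projectPoints(p,np.zeros(3),np.zeros(3),K,d)[0].reshape(-1,2)
E
python3 - <<'E'
from h import *
for n in('top','side'):
    im,d=vision.grab_frame(n); cv2.imwrite(f'pics/{n}0.png',im[...,::-1]); np.save(f'{n}0.npy',d)
    print(n,vision.calibration(n))
    for l in('box','cover','cover_handle','narrow_guard','wide_guard','screw_dish','box_hole0','box_hole2','cover_hole0','cover_hole2'):
        for t in vision.trace(l,n)[:4]:
            m=t['pixels']; r,c=np.nonzero(m); z=d[r,c]; ok=z>0
            P=at_depth(n,np.c_[c,r][ok],z[ok]) if ok.any() else np.zeros((1,3))
            print(l,round(t['score'],2),np.round(t['position']),m.sum(),np.round(np.median(P,0),3),np.round(np.percentile(P,2,0),3),np.round(np.percentile(P,98,0),3))
print(readout.get_state())
E
```

```text
top {'fovy': 54.320270319097034, 'cx': 321.5326201123756, 'cy': 206.92824857760988, 'dist': array([-0.09050693,  0.        ,  0.        ,  0.        ,  0.        ]), 'origin': array([0.42712536, 0.0022712 , 1.10074459]), 'attitude': array([-3.01400698, -0.02046443, -1.57176389])}
box 0.92 [231. 232.] 3027 [0.495 0.229 0.06 ] [0.418 0.149 0.004] [0.574 0.299 0.108]
cover 0.76 [231. 386.] 2606 [ 0.494 -0.204  0.005] [ 0.412 -0.282  0.   ] [ 0.574 -0.129  0.045]
cover_handle 0.89 [234. 390.] 2576 [ 0.494 -0.205  0.005] [ 0.415 -0.282  0.001] [ 0.574 -0.129  0.045]
narrow_guard 0.57 [227. 214.] 178 [0.492 0.266 0.074] [0.442 0.249 0.02 ] [0.532 0.286 0.098]
wide_guard 0.53 [226. 244.] 308 [0.509 0.187 0.088] [0.465 0.171 0.058] [0.553 0.204 0.114]
wide_guard 0.16 [236. 210.] 99 [0.48  0.261 0.082] [0.444 0.249 0.056] [0.521 0.274 0.099]
screw_dish 0.83 [145. 323.] 601 [ 0.739 -0.025  0.005] [ 0.706 -0.062 -0.001] [0.772 0.013 0.018]
box_hole0 0.94 [232. 232.] 2967 [0.496 0.228 0.06 ] [0.418 0.15  0.006] [0.576 0.297 0.108]
box_hole2 0.94 [232. 232.] 2967 [0.496 0.228 0.06 ] [0.418 0.15  
[... 1812 characters left out ...]
411 -0.287  0.002] [ 0.571 -0.134  0.045]
{'t': 1.1, 'q': array([ 1.54308627e+00,  3.58626767e-01,  1.19036055e-02, -2.62136977e-05,
       -1.22407502e+00, -2.88087822e-01]), 'qd': array([-0.00060484, -0.00031698, -0.00099718, -0.00057701,  0.00067263,
       -0.00132759]), 'joint_efforts': array([-1.82682281e-03, -5.82386899e+01,  2.93299842e+01,  7.00271085e+00,
        1.23446793e-02, -3.42992178e-05]), 'eef_pos': array([0.20964744, 0.64160184, 0.21564076]), 'ee_rot': array([ 3.14158388e+00,  2.31121264e-05, -3.15806786e-01]), 'force': array([0.39152226, 0.81572241, 0.24935089]), 'moment': array([-0.02169234,  0.00216668, -0.04382621]), 'gripper_force': 0.0, 'width': 0.08753818140707526}
```

View pics/top0.png

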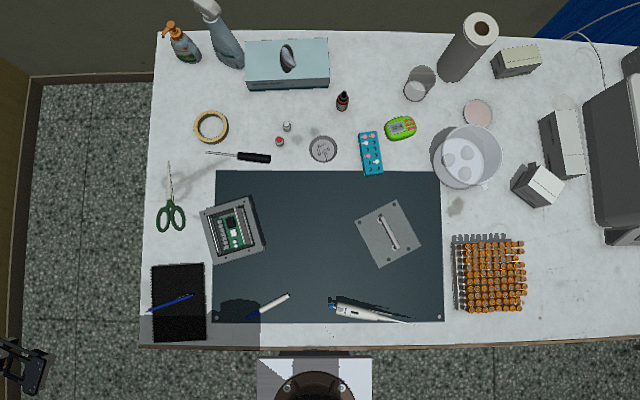

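View pics/side0.png

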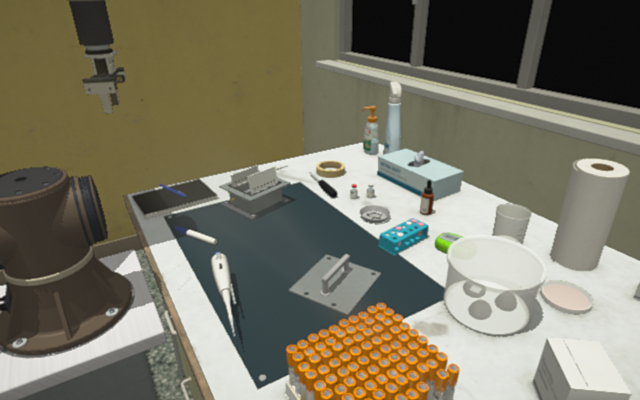

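Run:
```python
from h import *
im=cv2.imread('pics/top0.png'); d=np.load('top0.npy')
a=cv2.resize(im[190:270,192:272],None,fx=5,fy=5,interpolation=cv2.INTER_CUBIC)
b=cv2.resize(im[193:273,348:428],None,fx=5,fy=5,interpolation=cv2.INTER_CUBIC)
cv2.imwrite('pics/crop0.png',np.hstack([a,b]))
rr,cc=np.mgrid[185:280,185:440]; P=at_depth('top',np.c_[cc.ravel(),rr.ravel()],d[rr,cc].ravel())
def rect(P,nm):
    (c,s,a)=cv2.minAreaRect(P[:,:2].astype(np.float32)*1000); print(nm,len(P),c,s,a,np.median(P[:,2]))
B=P[(P[:,1]>.1)&(abs(P[:,2]-.06)<.006)]; rect(B,'box')
vision.grab_frame('top')
for l,h in (('box',.06),('cover',.004)):
    m=vision.trace(l,'top')[0]['pixels']; c,_=cv2.findContours(m.astype(np.uint8),0,1); c=max(c,key=len).reshape(-1,2)
    rect(at_height('top',c,h),l)
    X=at_height('top',c,h)*1000; print(np.round(cv2.approxPolyDP(X[:,:2].astype(np.float32).reshape(-1,1,2),12,True).reshape(-1,2)).tolist())
```

```text
box 1535 (497.59912109375, 225.23736572265625) (151.8612823486328, 139.00474548339844) 17.46909523010254 0.06151714458796631
box 203 (497.33447265625, 222.48788452148438) (158.0311279296875, 149.0078125) 16.893407821655273 0.06000000000000005
[[587.0, 182.0], [546.0, 311.0], [408.0, 263.0], [448.0, 131.0]]
cover 173 (494.38671875, -207.4342041015625) (150.4713134765625, 139.16683959960938) 26.08425521850586 0.0040000000000000036
[[588.0, -234.0], [531.0, -118.0], [401.0, -178.0], [457.0, -296.0]]
```

View pics/crop0.png

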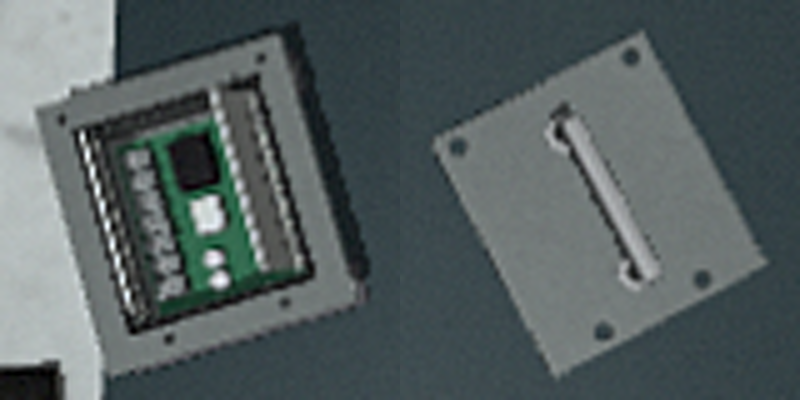

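```bash
cat >> h.py <<'E'
HB=np.array([[-65,32],[-65,-32],[65,56],[65,-56]])/1000.
def blob(g,c,r=4):
    u,v=int(round(c[0])),int(round(c[1])); w=g[v-r:v+r+1,u-r:u+r+1].astype(float)
    k=np.clip(np.median(w)-12-w,0,None); y,x=np.mgrid[-r:r+1,-r:r+1]; k[x*x+y*y>r*r]=0
    return u+(k*x).sum()/k.sum(), v+(k*y).sum()/k.sum()
def fit(X,H=HB):
    a,b=H-H.mean(0),X[:,:2]-X[:,:2].mean(0)
    th=np.arctan2((a[:,0]*b[:,1]-a[:,1]*b[:,0]).sum(),(a*b).sum())
    Rm=np.array([[np.cos(th),-np.sin(th)],[np.sin(th),np.cos(th)]]); t=X[:,:2].mean(0)-Rm@H.mean(0)
    return t,th,np.round((X[:,:2]-(H@Rm.T+t))*1000,1)
def rel(goal,yaw,s=None): # goal xyz, yaw -> tool shift mm, turn about tool z in deg
    s=s or readout.get_state(); M=R.from_euler('xyz',s['ee_rot'])
    print('dp mm',np.round(M.inv().apply(np.array(goal)-s['eef_pos'])*1000,1),'rot',np.round(np.degrees((M.inv()*R.from_euler('xyz',[np.pi,0,yaw])).as_rotvec()),2))
E
python3 - <<'E'
from h import *
g=cv2.cvtColor(cv2.imread('pics/top0.png'),cv2.COLOR_BGR2GRAY)
f=lambda p,o:[((u+.5)/5-.5+o[0],(v+.5)/5-.5+o[1]) for u,v in p]
pb=[blob(g,c,3) for c in f([(168,338),(285,302),(62,119),(260,58)],(192,190))]
pc=[blob(g,c,4) for c in f([(203,332),(302,278),(57,147),(231,56)],(348,193))]
tb,thb,e=fit(at_height('top',pb,.06)); print(tb,np.degrees(thb),e.tolist())
tc,thc,e=fit(at_height('top',pc,.003)); print(tc,np.degrees(thc),e.tolist())
c,s=np.cos(thb),np.sin(thb); Rm=np.array([[c,-s],[s,c]])
yaw=thb-np.pi/2
for y in(.085,-.085): rel([*(tb+Rm@[0,y]),.2],yaw)
E
```

```text
[0.49821106 0.22512463] 17.27567579411842 [[1.8, 1.0], [0.7, -0.6], [-1.3, -0.3], [-1.2, -0.1]]
[ 0.49319378 -0.20674781] 27.22175514165869 [[-0.8, -0.0], [0.0, -0.0], [0.1, 0.3], [0.7, -0.3]]
dp mm [354.4 237.   15.7] rot [-0.    0.   54.63]
dp mm [452.8 375.6  15.7] rot [-0.    0.   54.63]
```

Call:
carry_out --commands '[{"dp":[0.0506,0.0339,0.0022],"rotation":[0,0,0]},{"dp":[0.0506,0.0339,0.0022],"rotation":[0,0,0]},{"dp":[0.0506,0.0339,0.0022],"rotation":[0,0,0]},{"dp":[0.0506,0.0339,0.0022],"rotation":[0,0,0]},{"dp":[0.0506,0.0339,0.0022],"rotation":[0,0,0]},{"dp":[0.0506,0.0339,0.0022],"rotation":[0,0,0]},{"dp":[0.0506,0.0339,0.0022],"rotation":[0,0,0]}]' --grip 0

```text
t: 2.12
eef_pos: [0.4737, 0.3044, 0.2006]
ee_rot: [-3.141, -0.0, -0.315]
force: [0.8, 1.1, -0.7]
width: 0.0233
gripper_force: 0.0
```

Call:
carry_out --commands '[{"dp":[0,0,0],"rotation":[0,0,9.1]},{"dp":[0,0,0],"rotation":[0,0,9.1]},{"dp":[0,0,0],"rotation":[0,0,9.1]},{"dp":[0,0,0],"rotation":[0,0,9.1]},{"dp":[0,0,0],"rotation":[0,0,9.1]},{"dp":[0,0,0],"rotation":[0,0,9.13]},{"dp":[0,0,0],"rotation":[0,0,0]}]'

```text
t: 3.0
eef_pos: [0.4726, 0.306, 0.2003]
ee_rot: [-3.141, 0.0, -1.268]
force: [-0.0, 0.2, -0.2]
width: 0.0005
gripper_force: 0.0
```

```bash
cat >> h.py <<'E'
TB=np.array([.498,.2252]); THB=np.radians(17.35)
def inbox(): 
    s=readout.get_state(); c,k=np.cos(THB),np.sin(THB); p=s['eef_pos']
    print('t',s['t'],'box xy mm',np.round(np.array([[c,k],[-k,c]])@(p[:2]-TB)*1000,1),'z',p[2],'yaw rel',np.degrees(s['ee_rot']-[np.pi,0,THB]),'F',np.round(s['force'],1),'w',s['width'])
E
python3 -c "
from h import *
inbox()"
```

```text
t 3.0 box xy mm [-0.1 84.7] z 0.2003485361366674 yaw rel [-3.59993255e+02  3.34279488e-03 -9.00143972e+01] F [-0.   0.2 -0.2] w 0.00045907800552404734
```

Call:
carry_out --commands '[{"dp":[0,0,0.0465],"rotation":[0,0,0]},{"dp":[0,0,0.0465],"rotation":[0,0,0]},{"dp":[0.015,0,0],"rotation":[0,0,0]},{"dp":[0.015,0,0],"rotation":[0,0,0]},{"dp":[0.0065,0,0],"rotation":[0,0,0]},{"dp":[0.006,0,0.0015],"rotation":[0,0,0]},{"dp":[0.0076,0,0.0045],"rotation":[0,0,0]},{"dp":[0.0062,0,0.0066],"rotation":[0,0,0]}]'

```text
t: 4.0
eef_pos: [0.4896, 0.252, 0.0946]
ee_rot: [-3.141, 0.0, -1.269]
force: [-0.2, -0.4, 0.4]
width: 0.0002
gripper_force: 0.0
```

Call:
carry_out --commands '[{"dp":[0.004,0,0.008],"rotation":[0,0,0]},{"dp":[0.001,0,0.003],"rotation":[0,0,0]},{"dp":[0.0003,0,0.0025],"rotation":[0,0,0]},{"dp":[0,0,0],"rotation":[0,0,0]}]'

```text
t: 4.5
eef_pos: [0.4909, 0.2473, 0.081]
ee_rot: [3.141, -0.0, -1.269]
force: [0.2, 0.1, -0.0]
width: 0.0005
gripper_force: 0.0
```

```bash
python3 -c "
from h import *
inbox()
im,d=vision.grab_frame('side'); cv2.imwrite('pics/s1.png',cv2.resize(im[110:230,170:350],None,fx=4,fy=4,interpolation=2)[...,::-1])"
```

```text
t 4.5 box xy mm [-0.2 23.2] z 0.08097227060789619 yaw rel [-1.62747473e-02 -1.11639265e-02 -9.00591115e+01] F [ 0.2  0.1 -0. ] w 0.0005150551374915372
```

View pics/s1.png

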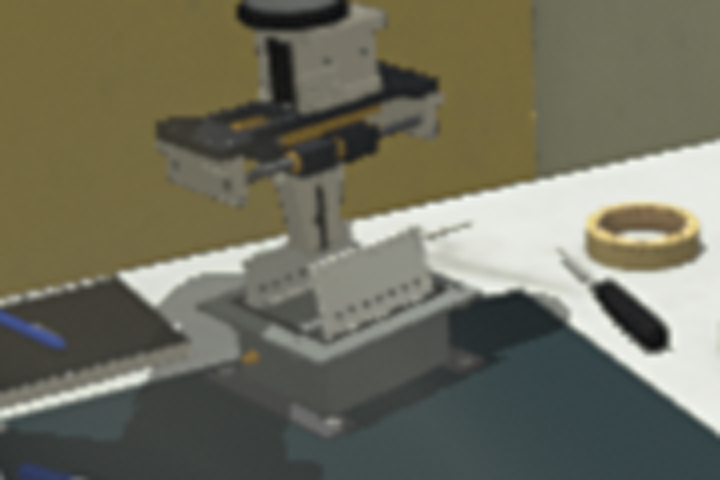

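```bash
python3 -c "
from h import *
c,k=np.cos(THB),np.sin(THB)
def W(p): p=np.array(p)/1000; return [*(TB+np.array([[c,-k],[k,c]])@p[:2]),p[2]]
for th in (0,.3,.7,1.2): print(th,np.round([(proj('side',W([x,44-42*np.cos(th),52.5+42*np.sin(th)]))[0]-[170,110])*4 for x in(-49,0,49)]).tolist())
print('hinge',[((proj('side',W([x,44,52.5]))[0]-[170,110])*4).round() for x in(-49,0,49)])
print('tip corner',((proj('side',W([-20,14,56]))[0]-[170,110])*4).round())
vision.grab_frame('top'); im,d=vision.grab_frame('side')
rr,cc=np.mgrid[170:187,230:248]; P=at_depth('side',np.c_[cc.ravel(),rr.ravel()],d[rr,cc].ravel())
Q=np.c_[(P[:,:2]-TB)@np.array([[c,-k],[k,c]]),P[:,2]]*1000
print(Q.reshape(17,18,3)[::4,::4].round().tolist())
"
```

```text
0 [[284.0, 325.0], [338.0, 302.0], [389.0, 281.0]]
0.3 [[281.0, 308.0], [335.0, 286.0], [387.0, 265.0]]
0.7 [[272.0, 286.0], [326.0, 264.0], [378.0, 243.0]]
1.2 [[255.0, 263.0], [310.0, 242.0], [361.0, 222.0]]
hinge [array([247., 308.]), array([301., 286.]), array([352., 266.])]
tip corner [305. 302.]
[[[664.0, 1062.0, -405.0], [690.0, 1059.0, -412.0], [116.0, 232.0, 0.0], [-16.0, 32.0, 98.0], [-18.0, 12.0, 104.0]], [[78.0, 228.0, -1.0], [-44.0, 34.0, 94.0], [-27.0, 39.0, 87.0], [-15.0, 36.0, 84.0], [1.0, 38.0, 78.0]], [[57.0, 200.0, -1.0], [-43.0, 36.0, 81.0], [-27.0, 40.0, 75.0], [-14.0, 38.0, 71.0], [1.0, 40.0, 65.0]], [[-40.0, 63.0, 60.0], [-42.0, 40.0, 67.0], [-29.0, 40.0, 62.0], [-13.0, 42.0, 57.0], [0.0, 41.0, 52.0]], [[-60.0, 36.0, 62.0], [-43.0, 40.0, 55.0], [-26.0, 46.0, 47.0], [-13.0, 44.0, 43.0], [-682.0, -862.0, 558.0]]]
```

```bash
python3 -c "
from h import *
c,k=np.cos(THB),np.sin(THB)
im,d=vision.grab_frame('side')
rr,cc=np.mgrid[150:192:3,234:262:3]; P=at_depth('side',np.c_[cc.ravel(),rr.ravel()],d[rr,cc].ravel())
Q=(np.c_[(P[:,:2]-TB)@np.array([[c,-k],[k,c]]),P[:,2]]*1000).round().astype(int).reshape(*rr.shape,3)
for i in range(len(Q)): print(rr[i,0],' '.join('%d,%d,%d'%tuple(q) for q in Q[i]))
cv2.imwrite('pics/s2.png',cv2.resize(im[140:200,215:295],None,fx=10,fy=10,interpolation=0)[...,::-1])
"
```

```text
150 -36,33,163 -35,20,166 -46,-8,176 -36,-8,173 -32,-15,173 -22,-15,171 -12,-16,168 21,13,152 846,1011,-318 865,1006,-322
153 -68,-10,174 -59,-11,172 -36,6,161 -35,-5,163 -34,-17,166 -22,-14,162 8,11,147 18,11,144 841,1007,-335 861,1003,-340
156 698,1055,-324 716,1050,-328 -23,26,144 -20,16,145 -14,10,145 1,17,139 7,11,139 18,12,135 835,1002,-352 866,1012,-363
159 688,1044,-337 717,1055,-349 -19,32,132 -20,18,136 -13,13,135 -1,15,131 6,11,130 17,11,127 838,1007,-373 865,1012,-382
162 704,1070,-368 715,1055,-367 732,1048,-371 -17,23,125 -14,12,127 -6,10,125 3,9,122 813,1008,-385 844,1017,-397 864,1013,-402
165 695,1060,-382 712,1055,-386 730,1049,-390 -16,26,115 -15,12,118 -7,10,116 6,13,111 17,14,107 189,213,1 201,210,-2
168 687,1053,-397 703,1044,-399 732,1055,-412 -15,28,105 -17,12,110 -5,13,106 4,12,103 15,12,100 173,194,0 182,189,-2
171 99,232,2 106,225,2 -19,38,94 -15,29,95 -18,11,101 -9,10,98 21,35,82 35,38,76 66,63,59 -3,-35,109
174 -41,37,92 -32,36,89 -21,37,86 -12,35,83 1,39,78 10,36,76 24,40,70 -27,-38,109 -16,-38,105 -8,-40,103
177 -39,42,81 -31,38,79 -21,38,76 -10,39,72 -2,35,70 -48,-39,107 -40,-41,105 -28,-38,100 -19,-40,98 -8,-39,94
180 -44,36,75 -31,40,70 -23,36,68 -9,42,61 -2,37,60 -50,-39,99 -40,-40,96 -31,-41,93 -18,-38,88 -10,-41,86
183 -43,40,64 -31,42,60 -22,40,57 -11,41,53 6,48,45 -50,-38,90 -43,-43,89 -34,-44,86 -20,-40,80 -13,-44,79
186 -44,39,56 -33,40,51 -19,45,45 -7,47,40 4,47,36 15,48,32 -46,-45,82 -35,-44,78 -25,-44,74 -17,-48,72
189 -63,14,61 -59,6,62 -21,45,36 -12,43,33 2,46,27 -1,28,34 -46,-44,73 -38,-47,71 -28,-47,67 -17,-46,63
```

View pics/s2.png

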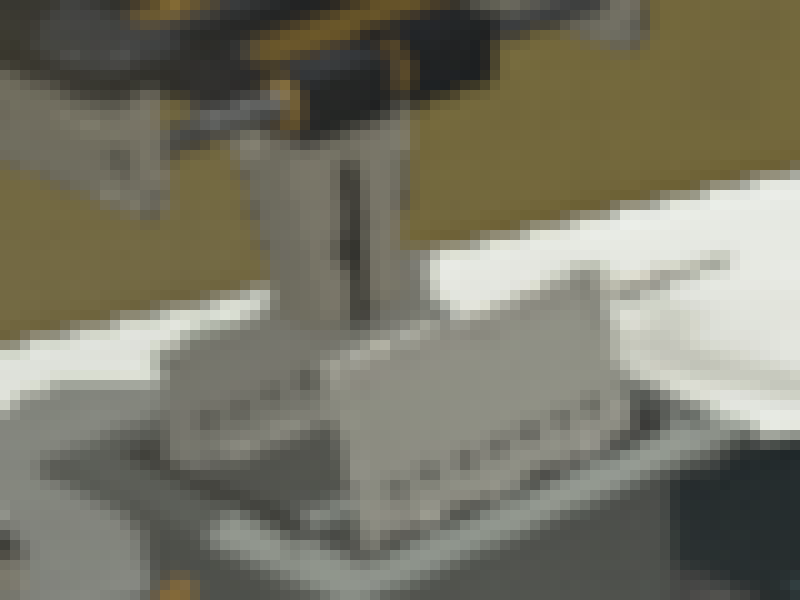

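```bash
python3 -c "
from h import *
d=np.load('side0.npy'); s=readout.get_state()
print(proj('side',[[.2096,.6416,.191],[.2096,.6416,.24]]), proj('side',s['eef_pos']-[0,0,.025]),proj('side',s['eef_pos']),s['q'])
rr,cc=np.mgrid[60:114:4,80:128:5]; P=at_depth('side',np.c_[cc.ravel(),rr.ravel()],d[rr,cc].ravel())
Q=(P*1000).round().astype(int).reshape(*rr.shape,3)
for i in range(len(Q)): print(rr[i,0],' '.join('%d,%d,%d'%tuple(q) for q in Q[i]))
"
```

```text
[[115.36356586 119.36259554]
 [111.74372292 103.98808129]] [[249.65151284 182.32253822]] [[248.91207866 174.38358762]] [ 8.23141577e-01  2.81643131e-01 -4.40366822e-01  9.77677745e-05
 -8.48364960e-01 -5.21418470e-01]
60 181,1434,277 201,1436,275 221,1445,272 104,-801,558 205,627,374 218,625,373 233,647,369 325,1441,263 347,1442,261 369,1444,259
64 177,1431,260 197,1433,258 217,1443,255 190,632,363 202,627,363 215,622,362 229,626,360 322,1443,245 343,1438,244 364,1432,243
68 173,1443,241 193,1441,240 213,1441,238 187,632,352 200,627,351 213,627,350 226,618,350 244,670,341 262,703,335 362,1450,222
72 168,1431,226 188,1433,223 209,1438,221 185,635,340 197,630,340 210,622,340 223,618,339 241,662,331 260,706,323 358,1443,205
76 164,1430,208 185,1438,205 205,1436,203 181,609,333 194,621,330 208,620,329 219,590,332 240,680,316 254,674,316 272,707,309
80 160,1442,189 151,560,333 163,553,333 175,550,332 187,546,331 200,542,330 212,542,329 238,682,304 251,674,304 269,707,296
84 156,1445,171 148,557,323 160,555,322 172,552,321 185,550,320 197,545,319 210,543,318 225,562,313 324,1437,153 345,14
[... 183 characters left out ...]
97 180,552,297 193,552,296 205,547,295 230,682,267 316,1441,115 338,1439,113
96 143,1443,118 163,1430,118 184,1438,114 205,1436,111 179,576,281 192,573,280 213,687,255 227,679,255 312,1440,97 333,1431,96
100 139,1438,101 159,1448,96 180,1438,95 201,1441,92 222,1445,88 190,581,267 204,588,264 224,678,243 307,1427,81 330,1432,77
104 134,1442,82 155,1438,80 175,1432,78 196,1436,74 218,1442,70 188,589,254 200,579,254 222,684,229 304,1438,59 325,1428,59
108 130,1430,66 150,1432,63 171,1441,58 192,1443,54 213,1426,55 185,581,244 198,579,243 277,1430,45 300,1435,41 323,1446,35
112 126,1439,46 146,1428,45 167,1444,39 188,1442,36 209,1450,31 182,587,231 195,579,231 274,1443,23 296,1434,22 318,1437,18
```

Call:
carry_out --commands '[{"dp":[0,0,-0.02],"rotation":[0,0,0]},{"dp":[-0.031,0,0],"rotation":[0,0,0]},{"dp":[-0.031,0,0],"rotation":[0,0,0]},{"dp":[0,0,0.0355],"rotation":[0,0,0]},{"dp":[0.015,0,0],"rotation":[0,0,0]},{"dp":[0.015,0,0],"rotation":[0,0,0]},{"dp":[0.0065,0,0],"rotation":[0,0,0]},{"dp":[0.006,0,0.0015],"rotation":[0,0,0]}]'

```text
t: 5.7
eef_pos: [0.4859, 0.2655, 0.0652]
ee_rot: [-3.14, 0.001, -1.27]
force: [-1.7, 0.7, 0.7]
width: 0.0004
gripper_force: 0.7
```

Call:
carry_out --commands '[{"dp":[0.0076,0,0.0045],"rotation":[0,0,0]},{"dp":[0.0062,0,0.0066],"rotation":[0,0,0]},{"dp":[0.004,0,0.008],"rotation":[0,0,0]},{"dp":[0.001,0,0.004],"rotation":[0,0,0]},{"dp":[0,0,0],"rotation":[0,0,0]}]'

```text
t: 6.32
eef_pos: [0.4908, 0.248, 0.043]
ee_rot: [-3.141, -0.0, -1.268]
force: [-9.9, -0.1, 27.3]
width: 0.0004
gripper_force: 13.5
```

```bash
cat >> h.py <<'E'
def boxmap(r0,r1,c0,c1,st=3):
    c,k=np.cos(THB),np.sin(THB); im,d=vision.grab_frame('side')
    rr,cc=np.mgrid[r0:r1:st,c0:c1:st]; P=at_depth('side',np.c_[cc.ravel(),rr.ravel()],d[rr,cc].ravel())
    Q=(np.c_[(P[:,:2]-TB)@np.array([[c,-k],[k,c]]),P[:,2]]*1000).round().astype(int).reshape(*rr.shape,3)
    for i in range(len(Q)): print(rr[i,0],' '.join('%d,%d,%d'%tuple(q) for q in Q[i]))
    return im
E
python3 -c "
from h import *
inbox(); boxmap(162,192,234,255)"
```

```text
t 6.325 box xy mm [-0.1 24. ] z 0.04301978734038099 yaw rel [-3.59964997e+02 -1.02692476e-02 -9.00095556e+01] F [-9.9 -0.1 27.3] w 0.000387032023577249
162 -34,41,125 -35,26,129 -34,13,132 -35,-1,136 -33,-12,139 -27,-17,138 -14,-13,133
165 701,1069,-386 -59,-6,136 -51,-8,135 -41,-8,131 -35,-14,131 -28,-17,130 -18,-17,127
168 -73,-10,133 702,1043,-399 -23,31,106 -24,16,111 -17,11,110 -7,12,106 4,12,103
171 102,236,0 111,231,-2 115,219,0 -23,19,101 -17,13,100 -8,11,98 3,12,94
174 75,200,8 85,198,5 96,195,2 -20,24,89 -17,15,91 -11,9,90 5,15,83
177 61,183,7 68,175,7 76,170,5 -17,30,77 -19,13,83 -48,-38,107 -39,-40,105
180 -26,62,61 -20,56,61 -16,46,63 -18,30,68 -18,16,72 -49,-38,99 -43,-43,98
183 -37,48,60 -30,44,58 -18,45,54 -11,41,53 -19,16,63 -53,-43,93 -42,-41,88
186 -42,42,54 -39,32,56 -30,30,53 -27,20,55 -20,16,54 -13,12,53 -43,-42,80
189 -64,13,61 -57,9,60 -44,12,54 -40,5,55 -31,2,53 -3,26,35 -48,-47,74
```

Call:
carry_out --commands '[{"dp":[0,0,-0.04],"rotation":[0,0,0]},{"dp":[0,0,-0.04],"rotation":[0,0,0]},{"dp":[0.036,0,0],"rotation":[0,0,0]},{"dp":[0.036,0,0],"rotation":[0,0,0]},{"dp":[0.037,0,0],"rotation":[0,0,0]},{"dp":[0,0,0],"rotation":[0,0,0]}]'

```text
t: 7.12
eef_pos: [0.5229, 0.1415, 0.1202]
ee_rot: [3.14, -0.001, -1.272]
force: [-1.2, 0.1, -0.6]
width: 0.0004
gripper_force: 0.0
```

```bash
python3 -c "
from h import *
inbox(); im,d=vision.grab_frame('top'); cv2.imwrite('pics/t2.png',im[...,::-1])
c,k=np.cos(THB),np.sin(THB)
rr,cc=np.mgrid[205:262:4,202:266:5]; P=at_depth('top',np.c_[cc.ravel(),rr.ravel()],d[rr,cc].ravel())
Q=(np.c_[(P[:,:2]-TB)@np.array([[c,-k],[k,c]]),P[:,2]]*1000)
for q in Q[(abs(Q[:,0])<45)&(abs(Q[:,1])<46)]: print(q.round().astype(int).tolist(),end=' ')
"
```

```text
t 7.125 box xy mm [ -1.2 -87.3] z 0.12021745319648817 yaw rel [-1.02982275e-01 -3.62606911e-02 -9.02235860e+01] F [-1.2  0.1 -0.6] w 0.00041466519348304283
[6, 9, 53] [5, -1, 33] [0, 24, 54] [-4, 12, 52] [-6, 2, 34] [-8, -9, 20] [-11, 27, 57] [-15, 14, 55] [-19, 1, 59] [-19, -5, 19] [-32, -33, 110] [-18, 42, 58] [-21, 30, 55] [-25, 17, 56] [-29, 4, 57] [-29, -1, 14] [-34, -15, 17] [-31, 33, 53] [-35, 20, 55] [-39, 8, 52] [-41, 0, 23] [-44, -12, 15] [-42, 36, 55]
```

Narrow guard is flat (z about 54) and the wide one still stands. Now the wide one.

Call:
carry_out --commands '[{"dp":[0,0,0.035],"rotation":[0,0,0]},{"dp":[-0.018,0,0],"rotation":[0,0,0]},{"dp":[-0.018,0,0],"rotation":[0,0,0]},{"dp":[-0.006,0,0],"rotation":[0,0,0]},{"dp":[-0.006,0,0.001],"rotation":[0,0,0]},{"dp":[-0.0104,0,0.006],"rotation":[0,0,0]},{"dp":[-0.0081,0,0.0088],"rotation":[0,0,0]},{"dp":[-0.0052,0,0.0107],"rotation":[0,0,0]}]'

```text
t: 8.18
eef_pos: [0.5018, 0.2129, 0.059]
ee_rot: [-3.141, 0.0, -1.269]
force: [-0.3, 0.0, 0.9]
width: -0.0
gripper_force: 0.3
```

Call:
carry_out --commands '[{"dp":[-0.001,0,0.005],"rotation":[0,0,0]},{"dp":[-0.0008,0,0.004],"rotation":[0,0,0]},{"dp":[0,0,0.0015],"rotation":[0,0,0]},{"dp":[0,0,0],"rotation":[0,0,0]}]'

```text
t: 8.68
eef_pos: [0.5013, 0.2138, 0.049]
ee_rot: [3.142, -0.0, -1.269]
force: [0.5, -0.7, -0.4]
width: 0.0002
gripper_force: 0.0
```

```bash
python3 -c "
from h import *
inbox(); boxmap(168,198,234,276)"
```

```text
t 8.675 box xy mm [ -0.2 -11.9] z 0.049015243880429674 yaw rel [-4.43068500e-03 -3.44611642e-03 -9.00854093e+01] F [ 0.5 -0.7 -0.4] w 0.00018838140108388843
168 -90,-35,146 -93,-51,151 -86,-55,150 -69,-44,141 -60,-44,138 -34,-24,125 -27,-28,124 -35,-51,132 4,-15,110 8,-23,111 19,-22,107 188,163,4 196,157,3 200,147,4
171 -89,-31,136 -89,-44,139 -85,-52,140 108,193,10 115,187,9 -23,-9,108 -22,-21,111 -14,-23,109 -1,-20,104 7,-23,102 18,-24,99 168,141,5 176,135,4 191,137,-1
174 -91,-32,128 -89,-43,131 -85,-51,132 106,193,0 94,160,13 -18,-1,95 -19,-16,100 -16,-24,101 -4,-23,97 6,-23,93 21,-18,87 67,23,60 162,120,2 169,112,2
177 59,180,8 65,171,9 78,173,4 5,59,61 11,53,61 19,49,59 -20,-15,91 -17,-25,93 -4,-21,87 8,-20,83 49,16,59 52,6,61 60,2,59 66,-5,59
180 -23,67,59 -17,60,59 -18,44,64 -6,46,59 6,48,54 11,40,55 -19,-12,81 -18,-25,84 -6,-23,79 5,-22,75 17,-22,71 40,-7,59 45,-14,59 52,-20,59
183 -39,45,62 -28,47,57 -18,45,54 -12,39,54 -8,30,55 0,27,53 -18,-10,70 -17,-22,74 -6,-22,70 2,-25,68 20,-16,59 26,-23,59 28,-33,61 36,-38,60
186 -44,40,55 -39,33,55 -31,29,54 -25,24,53 -28,5,60 -23,-2,61 -15,-6,59 -13,-17,62 -5,-20,60 1,-25,59 6,-33,60 11,-39,60 15,-48,61 19,-56,62
189 -63,14,61 -60,5,62 -51,4,59 -45,-3,60 -39,-9,59 -34,-15,59 -27,-19,58 -23,-28,59 -19,-36,61 -10,-37,57 -10,-51,62 -1,-53,59 0,-64,62 8,-68,60
192 -74,1,60 -68,-5,60 -62,-11,59 -59,-19,60 -49,-21,57 -46,-29,59 -41,-37,59 -35,-41,59 -32,-51,61 -26,-57,60 -21,-63,60 -15,-68,60 -6,-71,57 20,-53,42
195 -58,25,37 -78,-17,58 -74,-25,59 -68,-30,58 -65,-40,60 -61,-47,61 -54,-52,60 -48,-57,59 -44,-65,61 -39,-71,61 -28,-70,56 -1,-51,40 10,-51,36 20,-53,33
```

Call:
carry_out --commands '[{"dp":[0,0,0.0018],"rotation":[0,0,0]},{"dp":[0,0,0],"rotation":[0,0,0]},{"dp":[0,0,-0.06],"rotation":[0,0,0]},{"dp":[0,0,-0.06],"rotation":[0,0,0]},{"dp":[0,0,0],"rotation":[0,0,0]}]' --grip 0.0

```text
t: 9.35
eef_pos: [0.5039, 0.2158, 0.1727]
ee_rot: [-3.132, 0.003, -1.269]
force: [0.1, 0.4, -1.1]
width: 0.0003
gripper_force: 0.0
```

```bash
python3 -c "
from h import *
inbox()
rel([.4932,-.2067,.12],np.radians(27.0-180))"
```

```text
t 9.35 box xy mm [  2.8 -10.8] z 0.17270353768914284 yaw rel [-3.59471844e+02  1.81291698e-01 -9.00343699e+01] F [ 0.1  0.4 -1.1] w 0.0003138672957317231
dp mm [400.3 136.4  50.2] rot [-0.31  0.52 80.31]
```

Call:
carry_out --commands '[{"dp":[0.05,0.017,0],"rotation":[0,0,0]},{"dp":[0.05,0.017,0],"rotation":[0,0,0]},{"dp":[0.05,0.017,0],"rotation":[0,0,0]},{"dp":[0.05,0.017,0],"rotation":[0,0,0]},{"dp":[0.05,0.017,0],"rotation":[0,0,0]},{"dp":[0.05,0.017,0],"rotation":[0,0,0]},{"dp":[0.05,0.017,0],"rotation":[0,0,0]},{"dp":[0.05,0.017,0],"rotation":[0,0,0]}]' --grip 0.06

```text
t: 10.35
eef_pos: [0.4896, -0.21, 0.1668]
ee_rot: [3.141, 0.0, -1.269]
force: [0.3, 0.1, 0.8]
width: 0.0596
gripper_force: 0.0
```

Call:
carry_out --commands '[{"dp":[0,0,0],"rotation":[0,0,10]},{"dp":[0,0,0],"rotation":[0,0,10]},{"dp":[0,0,0],"rotation":[0,0,10]},{"dp":[0,0,0],"rotation":[0,0,10]},{"dp":[0,0,0],"rotation":[0,0,10]},{"dp":[0,0,0],"rotation":[0,0,10]},{"dp":[0,0,0],"rotation":[0,0,10]},{"dp":[0,0,0],"rotation":[0,0,10]}]'

```text
t: 11.35
eef_pos: [0.4897, -0.2083, 0.1666]
ee_rot: [3.141, -0.001, -2.672]
force: [-0.5, -0.4, -0.4]
width: 0.06
gripper_force: 0.0
```

Call:
carry_out --commands '[{"dp":[0,0,0],"rotation":[0,0,0]},{"dp":[0,0,0],"rotation":[0,0,0]}]'

```text
t: 11.6
eef_pos: [0.49, -0.2083, 0.167]
ee_rot: [3.141, -0.0, -2.662]
force: [-0.5, -0.8, 0.2]
width: 0.06
gripper_force: 0.0
```

```bash
python3 -c "
from h import *
inbox(); rel([.4932,-.2067,.0075],np.radians(27.0-180))
s=readout.get_state(); im,d=vision.grab_frame('side')
u=proj('side',s['eef_pos'])[0].astype(int); print(u)
cv2.imwrite('pics/s3.png',cv2.resize(im[180:320,250:430],None,fx=4,fy=4,interpolation=2)[...,::-1])"
```

```text
t 11.6 box xy mm [-136.9 -411.4] z 0.16697812240102516 yaw rel [-1.60525533e-02 -1.85516413e-02 -1.69856685e+02] F [-0.5 -0.8  0.2] w 0.060018042750180293
dp mm [-3.700e+00 -1.000e-01  1.595e+02] rot [ 0.02 -0.02  0.49]
[335 213]
```

View pics/s3.png

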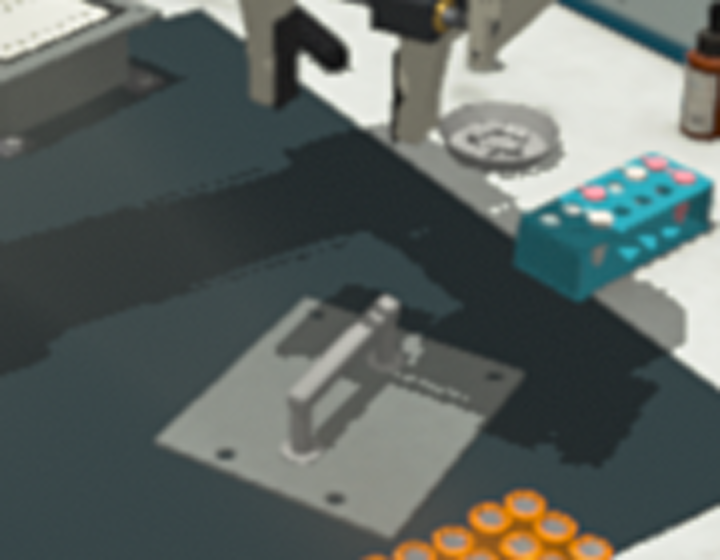

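Call:
carry_out --commands '[{"dp":[-0.0037,0,0.04],"rotation":[0,0,0.5]},{"dp":[0,0,0.04],"rotation":[0,0,0]},{"dp":[0,0,0.03],"rotation":[0,0,0]},{"dp":[0,0,0.02],"rotation":[0,0,0]},{"dp":[0,0,0.015],"rotation":[0,0,0]},{"dp":[0,0,0.0145],"rotation":[0,0,0]},{"dp":[0,0,0],"rotation":[0,0,0]}]'

```text
t: 12.52
eef_pos: [0.4929, -0.2066, 0.0069]
ee_rot: [3.141, -0.001, -2.674]
force: [0.0, -0.1, 1.0]
width: 0.0599
gripper_force: 0.0
```

Call:
carry_out --commands '[{"dp":[0,0,0],"rotation":[0,0,0]},{"dp":[0,0,0],"rotation":[0,0,0]},{"dp":[0,0,0],"rotation":[0,0,0]},{"dp":[0,0,0],"rotation":[0,0,0]},{"dp":[0,0,0],"rotation":[0,0,0]},{"dp":[0,0,0],"rotation":[0,0,0]}]' --grip 0.0 --force 45

```text
t: 13.28
eef_pos: [0.4935, -0.2067, 0.0079]
ee_rot: [-3.141, 0.0, -2.674]
force: [-0.4, 0.1, 1.3]
width: 0.0114
gripper_force: 45.0
```

Call:
carry_out --commands '[{"dp":[0,0,-0.015],"rotation":[0,0,0]},{"dp":[0,0,-0.025],"rotation":[0,0,0]},{"dp":[0,0,-0.03],"rotation":[0,0,0]},{"dp":[0,0,-0.03],"rotation":[0,0,0]},{"dp":[0,0,-0.025],"rotation":[0,0,0]},{"dp":[0,0,-0.015],"rotation":[0,0,0]},{"dp":[0,0,0],"rotation":[0,0,0]},{"dp":[0,0,0],"rotation":[0,0,0]}]'

```text
t: 14.28
eef_pos: [0.4927, -0.2065, 0.1467]
ee_rot: [3.14, -0.001, -2.675]
force: [0.2, -0.0, -3.2]
width: 0.0116
gripper_force: 45.0
```

```bash
python3 -c "
from h import *
inbox(); rel([.498,.2252,.148],np.radians(17.35-180))
im,d=vision.grab_frame('side'); r=vision.trace('cover','side')[0]; m=r['pixels']
rr,cc=np.nonzero(m); P=at_depth('side',np.c_[cc,rr],d[rr,cc])
z=np.median(P[:,2]); Q=P[abs(P[:,2]-z)<.01]; A=np.c_[Q[:,:2]-Q[:,:2].mean(0),np.ones(len(Q))]; print(r['score'],len(Q),z,np.linalg.lstsq(A,Q[:,2],rcond=None)[0])
"
```

```text
t 14.275 box xy mm [-133.8 -410.4] z 0.1467337568678522 yaw rel [-7.08614843e-02 -7.20940696e-02 -1.70594435e+02] F [ 0.2 -0.  -3.2] w 0.011626338347219963
dp mm [-199.1  383.1   -1. ] rot [ 0.06 -0.08  9.41]
0.56 2361 0.14329337423555316 [-0.00015334  0.00285211  0.14321903]
```

Call:
carry_out --commands '[{"dp":[-0.01,0.0195,0],"rotation":[0,0,0]},{"dp":[-0.02,0.038,0],"rotation":[0,0,0]},{"dp":[-0.02,0.0385,0],"rotation":[0,0,0]},{"dp":[-0.02,0.0385,0],"rotation":[0,0,0]},{"dp":[-0.02,0.0385,0],"rotation":[0,0,0]},{"dp":[-0.02,0.0385,0],"rotation":[0,0,0]},{"dp":[-0.02,0.0385,0],"rotation":[0,0,0]},{"dp":[-0.02,0.0385,0],"rotation":[0,0,0]}]'

```text
t: 15.38
eef_pos: [0.4969, 0.1197, 0.147]
ee_rot: [-3.141, -0.001, -2.674]
force: [0.9, 0.5, -3.4]
width: 0.0117
gripper_force: 45.0
```

Call:
carry_out --commands '[{"dp":[-0.02,0.038,0],"rotation":[0,0,0]},{"dp":[-0.018,0.0345,0],"rotation":[0,0,0]},{"dp":[-0.01,0.0195,0],"rotation":[0,0,0]},{"dp":[0,0,0],"rotation":[0,0,3]},{"dp":[0,0,0],"rotation":[0,0,4]},{"dp":[0,0,0],"rotation":[0,0,2.4]},{"dp":[0,0,0],"rotation":[0,0,0]},{"dp":[0,0,0],"rotation":[0,0,0]}]'

```text
t: 16.38
eef_pos: [0.4987, 0.2219, 0.1475]
ee_rot: [-3.141, -0.001, -2.838]
force: [0.0, 0.3, -3.0]
width: 0.0111
gripper_force: 45.0
```

```bash
python3 -c "
from h import *
inbox(); rel([.498,.2252,.0815],np.radians(17.35-180))
im,d=vision.grab_frame('top'); cv2.imwrite('pics/t3.png',cv2.resize(im[180:280,170:290],None,fx=6,fy=6,interpolation=2)[...,::-1])
im,d=vision.grab_frame('side'); cv2.imwrite('pics/s4r.png',im[...,::-1]);cv2.imwrite('pics/s4.png',cv2.resize(im[120:220,190:340],None,fx=4,fy=4,interpolation=2)[...,::-1])
"
python3 -c "
import cv2,numpy as np
a=cv2.imread('pics/t3.png');b=cv2.imread('pics/s4.png');a=cv2.resize(a,(360,300));
c=np.zeros((720,720,3),np.uint8);c=np.zeros((600,800,3),np.uint8);b=cv2.resize(b,(450,300));c[:300,:360]=a;c[300:,:450]=b;cv2.imwrite('pics/both.png',c)"
```

```text
t 16.375 box xy mm [-0.3 -3.4] z 0.14745593345857957 yaw rel [-3.59985126e+02 -3.26535797e-02 -1.79938674e+02] F [ 0.   0.3 -3. ] w 0.011086466450508358
dp mm [-0.3  3.4 66. ] rot [-0.01 -0.03  0.06]
```

View pics/both.png

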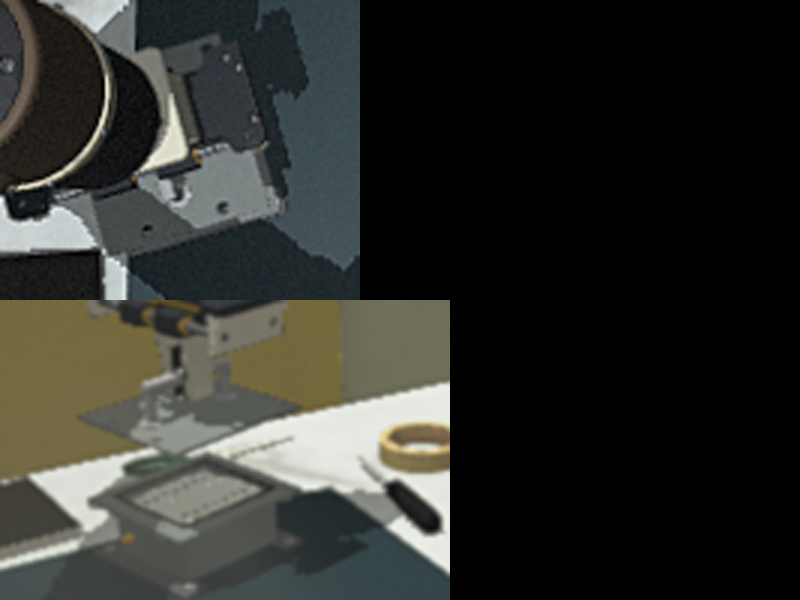

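Call:
carry_out --commands '[{"dp":[0,0.0034,0.01],"rotation":[0,0,0]},{"dp":[0,0,0.02],"rotation":[0,0,0]},{"dp":[0,0,0.015],"rotation":[0,0,0]},{"dp":[0,0,0.0095],"rotation":[0,0,0]},{"dp":[0,0,0],"rotation":[0,0,0]},{"dp":[0,0,0],"rotation":[0,0,0]},{"dp":[0,0,0],"rotation":[0,0,0]}]'

```text
t: 17.35
eef_pos: [0.4982, 0.2258, 0.0939]
ee_rot: [3.141, 0.001, -2.838]
force: [0.6, 0.5, -2.8]
width: 0.0119
gripper_force: 45.0
```

Run:
```python
from h import *
inbox(); s=readout.get_state(); z=s['eef_pos'][2]-.0079
c,k=np.cos(THB),np.sin(THB); Rm=np.array([[c,-k],[k,c]])
H3=lambda h:np.c_[HB@Rm.T+TB,np.full(4,h)]
I={}
for n in('top','side'):
    im=np.mean([vision.grab_frame(n)[0].astype(float) for _ in range(3)],0).astype(np.uint8); I[n]=im
    g=cv2.cvtColor(im,cv2.COLOR_RGB2GRAY); pr=proj(n,H3(z+.004)); print(n,pr.round(1).tolist())
    for p in pr:
        try: b=blob(g,p,4); w=at_height(n,[b],z+.003)[0]; print(np.round(b,2),'box-frame mm',np.round((w[:2]-TB)@Rm*1000,1))
        except Exception as e: print(e)
    cv2.imwrite(f'pics/f_{n}.png',im[...,::-1])
a=cv2.resize(I['top'][215:265,190:270],(800,500)[:2],interpolation=2)[:300]
a=cv2.resize(I['top'][225:265,200:270],(490,280),interpolation=2)
b=cv2.resize(I['side'][145:205,215:315],(500,300),interpolation=2)
o=np.zeros((580,500,3),np.uint8);o[:280,:490]=a;o[280:]=b;cv2.imwrite('pics/f.png',o[...,::-1])
```

```text
t 17.35 box xy mm [0.3 0.5] z 0.09388163353113076 yaw rel [-2.44061615e-02  6.17885682e-02 -1.79969042e+02] F [ 0.6  0.5 -2.8] w 0.011853767285537272
top [[222.7, 256.9], [246.5, 249.6], [200.6, 211.8], [241.5, 199.2]]
[221.71 255.29] box-frame mm [-60.1  33.6]
[245.92 249.65] box-frame mm [-64.7 -30.5]
[nan nan] box-frame mm [nan nan]
[243. 200.] box-frame mm [ 62.1 -59. ]
side [[228.4, 177.9], [243.1, 184.2], [258.5, 162.3], [284.4, 171.9]]
[nan nan] box-frame mm [nan nan]
[242.16 186.1 ] box-frame mm [-72.9 -37.8]
[261.79 162.05] box-frame mm [74.6 52. ]
[283.24 172.99] box-frame mm [ 59.  -57.4]h.py:24: RuntimeWarning: invalid value encountered in scalar divide
  return u+(k*x).sum()/k.sum(), v+(k*y).sum()/k.sum()
```

View pics/f.png

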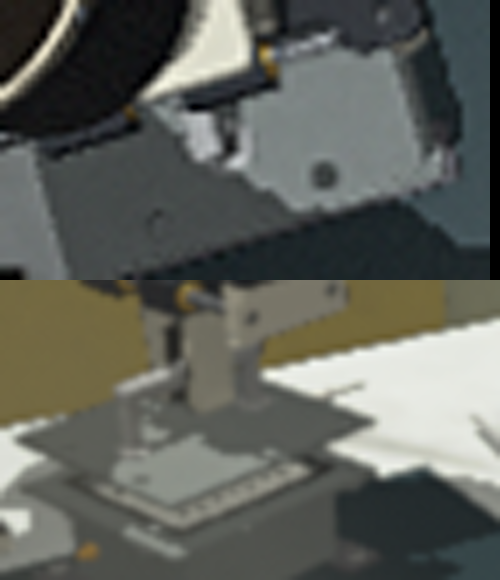

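```bash
cat > edge.py <<'E'
from h import *
from scipy.ndimage import map_coordinates
c,k=np.cos(THB),np.sin(THB); Rm=np.array([[c,-k],[k,c]])
S={'near':[((-75,y),(-1,0)) for y in range(-62,63,4)],'right':[((x,-69),(0,-1)) for x in range(-70,71,4)],'left':[((x,69),(0,1)) for x in range(-70,71,4)],'far':[((75,y),(1,0)) for y in range(-62,63,4)]}
def edges(im,n,h):
    g=cv2.cvtColor(im,cv2.COLOR_BGR2GRAY).astype(float); t=np.arange(-9,9.01,.5)
    for s,L in S.items():
        r=[]
        for p,nn in L:
            q=np.array(p)+t[:,None]*np.array(nn); W=np.c_[(q/1000)@Rm.T+TB,np.full(len(t),h)]
            u=proj(n,W); v=map_coordinates(g,[u[:,1],u[:,0]],order=1); dv=np.gradient(np.convolve(np.pad(v,2,'edge'),np.ones(5)/5,'valid'))
            i=np.argmax(abs(dv)); w=abs(dv)*(abs(t-t[i])<2.5)
            r.append(((w*t).sum()/w.sum(),dv[i]))
        r=np.array(r); print(n,s,'outward mm, signed slope:',' '.join('%.1f(%.0f)'%tuple(x) for x in r))
E
python3 - <<'E'
from edge import *
z=.0939-.0079+.004
for n in('top','side'):
    print('BOX'); edges(cv2.imread(f'pics/{n}0.png'),n,.06); print('COVER'); edges(cv2.imread(f'pics/f_{n}.png'),n,z)
E
```

```text
BOX
top near outward mm, signed slope: 2.5(-5) 2.3(-8) 2.5(-4) 2.7(-7) 2.1(-6) 2.8(-6) 1.8(-8) -7.3(7) 1.8(-7) 1.1(-5) 1.8(-7) 2.9(-4) 2.6(-9) 2.5(-4) 2.8(-8) 2.0(-7) 1.2(-7) 1.7(-7) 1.3(-8) 2.2(-8) 1.5(-6) 2.3(-8) 4.3(-5) 2.7(-8) -6.1(10) 3.1(-9) 2.0(-6) 1.3(-8) 2.3(-8) 1.0(-8) 0.8(-8) 1.4(-10)
top right outward mm, signed slope: 1.0(-7) 2.1(-10) 0.4(-9) 0.8(-7) 0.0(-12) 0.7(-9) -0.2(-11) 0.5(-10) 0.5(-9) 0.2(-11) 0.4(-9) 0.1(-12) 0.9(-10) 0.1(-10) 0.4(-11) 0.9(-9) 0.1(-11) 0.8(-10) -0.2(-11) 0.4(-9) 0.5(-9) 0.2(-11) 0.8(-9) 0.1(-11) 0.5(-9) -0.2(-10) 0.5(-10) 0.9(-9) 0.1(-10) 0.9(-8) 1.9(-7) 0.4(-6) 0.1(-8) 0.1(-9) 0.8(-10) -0.2(-10)
top left outward mm, signed slope: 0.4(7) -0.6(8) 0.3(12) -0.3(13) -0.8(8) 0.1(15) -0.6(9) 0.3(14) -0.2(11) 0.3(10) -0.1(16) -0.0(9) 0.3(13) -0.4(13) 0.7(9) -0.1(14) -0.3(8) 0.3(14) -0.3(11) -1.2(8) 0.0(14) 1.2(8) 0.3(11) -0.3(13) 0.3(8) 0.1(14) -0.4(8) 0.4(11) -0.0(12) 0.8(8) 0.3(12) -0.4(7) 0.3(5) -0.2(9) -0.7(7) 0.3(12)
top far outward mm, signed slope: 0.1(-10) -1.0(-9) -0.3(-11) -1.0(-8) -0.4(-10) -1.3(-8) -0.6(-10) -1.4(-8) -1.0(-9) -0.4(-8) -1.0
[... 3160 characters left out ...]
-1) -0.4(-1) 7.3(1) 7.2(4) 7.2(7) 4.5(6) 7.1(6) 6.0(6) 7.1(6) 5.0(6) 6.4(6) 3.6(6) 6.0(6) 6.0(8) 3.1(6)
side left outward mm, signed slope: -2.5(6) -0.5(5) -5.5(3) -4.5(4) 0.0(5) -4.1(2) -6.9(2) -2.7(3) -2.8(1) 1.9(1) 3.1(1) 0.4(1) -0.2(1) 3.4(1) 0.6(0) -1.5(0) 1.6(0) -7.1(1) -5.5(2) -0.6(3) -0.6(3) 0.4(4) -0.9(3) 1.0(4) -0.5(3) -2.0(3) 1.3(4) 1.5(4) 4.6(4) -7.5(-2) 1.9(3) 5.9(2) 5.0(-1) 5.6(-0) 2.3(0) 6.1(0)
side far outward mm, signed slope: -3.0(6) -2.5(7) -3.0(7) -3.0(7) -1.1(7) -2.5(6) -3.5(8) -1.5(8) 3.0(7) 2.7(4) -4.5(4) -3.4(6) -1.1(6) -3.0(6) -3.5(7) -2.0(7) -3.0(6) -4.0(7) -3.0(7) -2.5(6) -3.5(6) -3.5(8) -2.0(8) 2.8(7) 2.1(6) 5.4(3) 7.7(1) -6.9(-2) -3.6(-2) -3.9(-1) 3.4(-1) 6.9(-1)
```

Call:
carry_out --commands '[{"dp":[0,-0.0013,0.004],"rotation":[0,0,0.5]},{"dp":[0,0,0.004],"rotation":[0,0,0]},{"dp":[0,0,0.004],"rotation":[0,0,0]},{"dp":[0,0,0],"rotation":[0,0,0]},{"dp":[0,0,0],"rotation":[0,0,0]},{"dp":[0,0,0],"rotation":[0,0,0]}]'

```text
t: 18.4
eef_pos: [0.4983, 0.2243, 0.0814]
ee_rot: [3.142, 0.0, -2.847]
force: [1.0, 0.2, -3.8]
width: 0.0118
gripper_force: 45.0
```

Run:
```python
from edge import *
inbox(); z=readout.get_state()['eef_pos'][2]-.0079; print(z)
F=[vision.grab_frame('top') for _ in range(6)]
im=np.mean([f[0].astype(float) for f in F],0).astype(np.uint8)[...,::-1].copy()
edges(im,'top',z+.004)
d=vision.grab_frame('side')[1]; m=vision.trace('cover','side')[0]['pixels']; rr,cc=np.nonzero(m); P=at_depth('side',np.c_[cc,rr],d[rr,cc]); P=P[abs(P[:,2]-np.median(P[:,2]))<.008]
print('top z of cover',np.median(P[:,2]),np.linalg.lstsq(np.c_[P[:,:2]-P[:,:2].mean(0),np.ones(len(P))],P[:,2],rcond=None)[0])
x=cv2.createCLAHE(4,(2,2)); h=[]
pr=proj('top',np.c_[HB@Rm.T+TB,np.full(4,.06)]); print('tapped',pr[:2].round(2).tolist(),'cover pred',proj('top',np.c_[HB@Rm.T+TB,np.full(4,z+.004)])[:2].round(2).tolist())
for p in pr[:2]:
    a,b=int(p[0]),int(p[1]); w=im[b-9:b+10,a-9:a+10].astype(float); w=np.clip((w-w.min())/(np.percentile(w,97)-w.min()),0,1)*255
    print('origin',a-9,b-9); h.append(cv2.resize(w.astype(np.uint8),(380,380),interpolation=0))
cv2.imwrite('pics/g.png',np.hstack(h))
```

```text
t 18.4 box xy mm [ 0.  -0.9] z 0.0813975023529679 yaw rel [-3.62164539e-03  1.30324207e-02 -1.80465909e+02] F [ 1.   0.2 -3.8] w 0.01183108416987727
0.0734975023529679
top near outward mm, signed slope: 3.9(-6) 3.1(-6) 6.8(-6) 3.5(-11) 2.1(-8) 2.1(-10) 2.5(-11) 3.2(-10) 2.5(-10) 1.6(-12) 0.3(-10) 1.6(-7) -7.4(-6) 3.9(-4) 3.3(-5) 2.6(-3) 3.2(-4) 2.7(-4) 3.2(-4) 2.7(-4) 3.3(-5) 4.8(-3) 3.8(-6) 3.5(-3) 3.8(-5) 3.4(-4) 2.6(-5) 3.3(-5) 2.0(-5) 2.1(-5) 2.4(-7) 2.1(-5)
top right outward mm, signed slope: 3.2(-6) -1.3(-9) 0.0(-10) 0.9(-9) -0.3(-9) 0.5(-9) -0.2(-9) 0.5(-9) 1.3(-9) 0.0(-9) -1.1(-6) -0.5(-4) 6.2(-1) 2.6(-3) -2.4(16) -4.3(-1) 7.7(2) 6.5(4) 7.3(1) 1.2(0) -4.7(0) -4.9(-0) -6.4(0) 7.8(0) 6.3(0) -3.6(0) 6.5(1) 6.7(3) 5.8(4) 4.9(-0) -0.8(5) 0.3(4) 4.8(0) 1.3(-1) 2.1(-4) 0.6(-4)
top left outward mm, signed slope: 0.7(8) 0.2(5) 1.1(8) 0.4(8) -0.3(5) 0.6(9) 0.1(6) 0.9(7) 0.5(7) 0.5(5) 0.4(9) -1.0(5) 2.0(4) 3.0(2) 7.9(2) -5.3(-1) 6.0(4) -1.4(9) 2.4(-16) -7.2(-12) -7.4(2) 5.0(0) -7.1(-0) -5.4(-0) -1.3(-0) 0.5(0) 2.0(0) 0.9(0) 4.5(-0) -3.9(-0) 8.2(-0) 7.8(-1) 7.3(2) 7.2(3) 6.9(4) 3.7(5)
top far outward mm, signed slope: 0.3(-5) -0.2(-4) 0.4(-5) 0.8(-5) -0.0(-4) 0.8(-5) -0.3(-4) 0.4(-5) -0.3(-4) 0.4(-5) -0.4(-4) 0.0(-9) 1.5(-10) 2.3(-11) 1.5(-9) 2.2(-12) 1.3(-10) -3.6(9) -2.1(2) 7.2(1) 8.0(5) -6.9(-13) 7.6(3) 3.4(-0) -2.7(0) 3.5(-0) -6.4(-0) -4.8(0) 2.0(0) -2.7(1) 1.5(-0) 5.5(0)
top z of cover 0.07763340358290288 [0.00174138 0.00360996 0.07764723]
tapped [[225.32, 256.94], [248.38, 249.81]] cover pred [[223.82, 256.93], [247.27, 249.69]]
origin 216 247
origin 239 240
```

View pics/g.png

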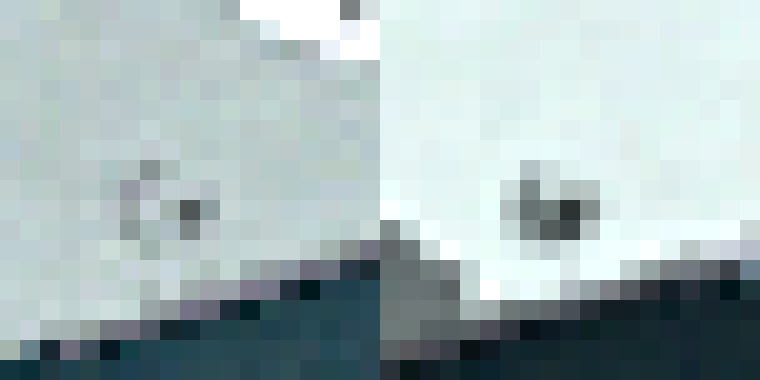

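```bash
python3 -c "
from h import *
s=readout.get_state(); print(s['t'],s['force'],np.abs(s['qd']).max()); print(arm.job_done())"
```

```text
18.8 [-1.17028105 -0.44294605 -3.15790842] 0.001852581518162555
the job is handed in; nothing more can be done
None
```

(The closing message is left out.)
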